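# Push the wide conduit home in its push-lock connector

### The job

On the wiring practice bench, take the wide grey conduit and push it straight down into the connector it fits, the wide one, until it is fully home and locked; then let go, leaving it standing upright in the connector. Leave the narrow conduit standing where it is.

Things in the scene. Friction and masses are not known exactly. Their poses are not given: they have to be found in the camera images.
- tube_wide_center (a point): Centre of the wide conduit: rigid grey pipe, 32 mm across, 120 mm long, 70 g, loose, standing upright on its grooved end. Foot 60 mm below this point, top 60 mm above; z to its top. Nose tapers to 22 mm in the lowest 12 mm, groove 16 to 28 mm above the foot. Grip it about 20 mm above this point, firmly (it needs up to 15 N of push), so that the fingertips clear the connector's mouth.
- tube_narrow_center (a point): Centre of the narrow conduit, a bystander: like the wide one, also 120 mm long, but only 22 mm across, 50 g, standing upright on the bench (foot 60 mm below this point). Easily toppled.
- fit_wide_mouth (a point): Mouth centre of the wide connector, z up, 46 mm above the bench: grey funnel, 66 mm across, on a fixed cream box 90x90x34 mm. Within 12 mm it narrows to a 34 mm bore; stop 42 mm down. Spring dogs stop the pipe with its centre about 35 mm above this point; 9 to 15 N straight down over 14 mm snaps them into its groove. Fully home and locked, its centre is 18 mm above this point.
- fit_narrow_mouth (a point): Mouth centre of the narrow connector, a bystander, 46 mm above the bench: same cream box (fixed, same size), but its grey funnel is only 48 mm across, with a bore of 24 mm. The wide conduit does not fit it.
Mind the look-alikes: they are no part of the job. Leave any yellow look-alike of the part that bears tube_wide_center alone. Leave any pink look-alike of the part that bears tube_narrow_center alone.

How it is judged:
By the outcome, as a careful person would: the job done as asked, in the order asked, and still so for the second after the job is handed in, with the robot touching nothing.
It also fails if it takes over 48 s, if anything falls off the work surface, if the arm or the gripper's body presses on something with over 40 N, if the wrist force passes 120 N, or if a joint passes its speed limit or range.

### The arm

A 6-joint arm with a two-finger parallel gripper is mounted at the origin on the work surface. World frame = base frame: x ahead of the robot, y to its left, z up, the work surface at z = 0. Lengths are in m, angles in rad, forces in N, time in s.
With the tool pointing down it reaches from about 0.4 to 0.925 m from the base axis. Payload 12.5 kg.
Tool frame: the origin (TCP) lies between the finger pads; the fingertips stand 19 mm ahead of it and the grasp point (between the pads) is the TCP; z points along the fingers, y is the line along which they close (so a half turn about z gives the same grasp; the last joint's range is limited). The gripper opens to 95 mm and grips with 3 to 60 N. Pads are 20 mm wide; open, the fingers measure 119 mm over their backs; the gripper's body (75 mm by 180 mm) begins 59 mm behind the grasp point.
Start: joints at [1.016, 0.491, 1.559, -0, 1.092, -0.106], TCP at [0.271, 0.563, 0.234] pointing down, gripper open.
Joint ranges: [-3.1, 3.1], [-0.84, 2.19], [0.05, 2.79], [-1.13, 4.28], [0.06, 2.93], [-2.69, 2.69]. Speed limits (rad/s): [2.22, 2.22, 2.79, 3.14, 3.14, 3.14].

### API

Orientations are given as a rotation vector (axis times angle).
In Python, from bench import * gives the robot as it stands.
- The arm moves only by the shell command python3 -m creep 'ROWS' [FORCE]. ROWS is JSON, a list of rows, each a list of 7 numbers: the shift along the tool's x, y, z in m, then the turn, a rotation vector about the tool's x, y, z in degrees, then the opening in per cent of the stroke, from 0 (shut) to 100 (fully open). In form: [[tx, ty, tz, rx, ry, rz, claw], ...]. A call has exactly 8 rows; each row is the pose to reach, as a shift and turn from the pose commanded when the call began, along the tool's axes at that moment; what a row does not reach only later rows make up. A row lasts 1/12 s, in which the tool goes at most 41.7 mm and 7.16 degrees, less where a joint would pass 70% of its speed; a pose out of reach is approached as far as the arm can. A call with a gripper value outside its range is refused whole. The fingers move at their own pace and stop on an object; FORCE is the grip in N (left out, the last holds). Time passes only in rows, so rows that repeat a pose let the fingers close, or fill a call up. It gives the time, the measured TCP pose, the force and the opening at its end, in the units of the state.
- state(): the state, without advancing time (a new reading comes with each control period).
- grab_frame(name): name is "side" or "top" or "wrist"; returns a dict with "frame" (400x640x3 uint8, red, green, blue), "intrinsics" (3x3 intrinsics, pixels), "rvec" (rotation vector, rad) and "tvec" (3), from world to camera coordinates, as OpenCV has them. Camera axes: x right, y down, z forward; pixel columns grow to the right and rows downward; lengths in m; the calibration is good to about 2 mm. A picture is of the moment at which its call begins. There is no depth.
- close_job(): hands the job in, once; it reports no verdict.
The state is a dict: "time_s": time; "joint_pos": joint angles; "joint_vel": joint speeds; "tau": joint torques, N m; "ee_pos": TCP position; "orientation": TCP orientation; "ft_force": force on the tool from outside, world axes, zero at the start; "torque": the same for the moment, N m; "gripper_width": finger opening in m.
Only numpy, scipy, OpenCV 4.12 (cv2) and the standard library are available. Lean on these libraries where they do the work, as an engineer would, in place of code of your own. Each camera call takes 0.05 s, during which the arm holds its last target. There are 200 camera calls.

## Working session

There is one attempt and no reset: what is moved stays moved. The work goes in short steps, Python scripts to look and compute and a shell command to move; the robot and the scene stay as the last step left them, time stands still between calls to the robot, and variables do not carry over. Pictures are saved under pics/ and viewed, on a budget of 10 in all, crops included, one or two more only if the job needs it, and the job is handed in when it is done.

```bash
mkdir -p pics; cat > h.py <<'E'
from bench import *
import numpy as np, cv2
def grab(n,save=None):
    d=grab_frame(n)
    if save: cv2.imwrite('pics/'+save,d['frame'][:,:,::-1])
    return d
def ray(d,u,v):
    R,_=cv2.Rodrigues(np.array(d['rvec'],float)); t=np.array(d['tvec'],float).ravel()
    r=R.T@np.linalg.inv(np.array(d['intrinsics']))@np.array([u,v,1.]); return -R.T@t, r/np.linalg.norm(r)
def onz(d,u,v,z):
    c,r=ray(d,u,v); return c+r*(z-c[2])/r[2]
def proj(d,p):
    return cv2.projectPoints(np.array([p],float),np.array(d['rvec'],float),np.array(d['tvec'],float),np.array(d['intrinsics'],float),None)[0].ravel()
E
python3 - <<'E'
from h import *
import pickle
D={n:grab(n,n+'0.png') for n in('top','side')}
pickle.dump(D,open('D.pkl','wb'))
for n,d in D.items(): print(n,ray(d,320,200),d['intrinsics'])
s=state();print(s)
E
```

```text
top (array([ 0.39493831, -0.05899434,  1.0871974 ]), array([ 0.11583373, -0.01234373, -0.99319191])) [[475.22724139   0.         315.18633576]
 [  0.         475.22724139 207.43052129]
 [  0.           0.           1.        ]]
side (array([ 0.23285491, -0.60283998,  0.63326328]), array([ 0.34199393,  0.66298031, -0.6659559 ])) [[401.30872748   0.         309.58331032]
 [  0.         401.30872748 197.52755092]
 [  0.           0.           1.        ]]
{'time_s': 0.1, 'joint_pos': array([ 1.01639056e+00,  4.91513566e-01,  1.55936949e+00, -1.12131023e-05,
        1.09171540e+00, -1.05577756e-01]), 'joint_vel': array([ 0.00012716, -0.00066733, -0.00240909, -0.00010365,  0.00134275,
        0.00033345]), 'tau': array([ 1.92619955e-03, -6.13627410e+01, -2.58600533e+01,  6.93244231e-02,
        4.70216037e-02, -4.57118119e-05]), 'ee_pos': array([0.27106212, 0.56294957, 0.23311785]), 'orientation': array([-6.99036198e-01, -3.06250910e+00,  1.49958705e-03]), 'ft_force': array([0.03207218, 0.2296054 , 0.29883695]), 'torque': array([-0.00132102, -0.03431531, -0.00257428]), 'gripper_width': 0.09545014318211828}
```

View pics/top0.png

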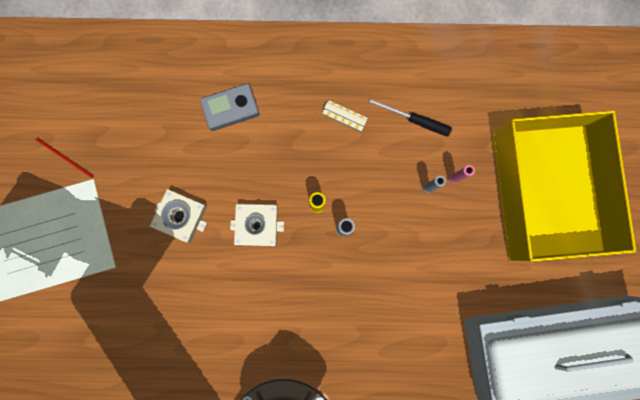

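View pics/side0.png

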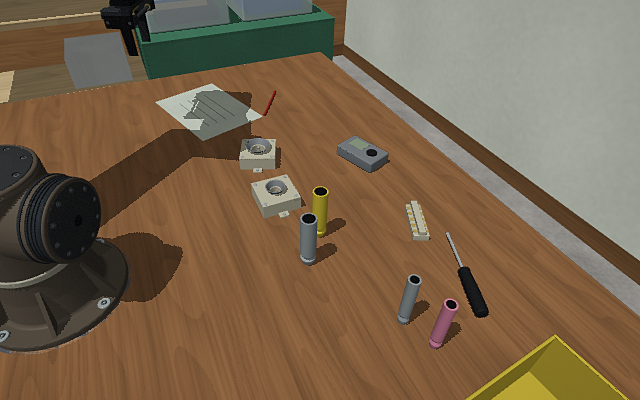

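Top view: the connectors are at about (178,215) and (256,224). The upright grey pipes are at (346,227), the thicker one, and (440,181), the thinner one. The look-alikes are yellow (317,200) and pink (468,171). The side view shows the same pipes at (309,240) and (410,300) and the connectors at (259,150) and (276,190). Next I'll measure the diameters and positions.

```bash
python3 - <<'E'
from h import *
import pickle
D=pickle.load(open('D.pkl','rb')); d=D['top']; im=d['frame']
hsv=cv2.cvtColor(im,cv2.COLOR_RGB2HSV)
def comp(m,box):
    u0,v0,u1,v1=box; k=np.zeros_like(m); k[v0:v1,u0:u1]=m[v0:v1,u0:u1]
    cs,_=cv2.findContours(k,cv2.RETR_EXTERNAL,cv2.CHAIN_APPROX_NONE)
    return max(cs,key=cv2.contourArea)
gb=((im[:,:,2].astype(int)>=im[:,:,0].astype(int)-4)).astype(np.uint8)*255
for n,b,z in(('wide',(325,205,370,250),.12),('nar',(415,165,452,200),.12)):
    c=comp(gb,b); print(n,cv2.boundingRect(c),cv2.minEnclosingCircle(c),cv2.fitEllipse(c))
for n,b in(('L',(150,185,212,245)),('R',(228,198,286,250))):
    c=comp(gb,b); e=cv2.fitEllipse(c); print(n,e,onz(d,*e[0],.046),'diam',np.mean(e[1])/475*1.04)
    # dark bore
    g=(cv2.cvtColor(im,cv2.COLOR_RGB2GRAY)<60).astype(np.uint8)*255
for n,u,v in(('wide',346,227),('nar',440,181),('yel',317.5,200)): print(n,onz(d,u,v,.12))
a=im[205:250,325:370]; a2=im[165:205,415:485]; b=im[180:250,145:290]
r=lambda x,w:cv2.resize(x,None,fx=w,fy=w,interpolation=cv2.INTER_CUBIC)
o=np.zeros((600,760,3),np.uint8)
for x,w,px,py in((b,5,0,0),(im[185:235,300:360+10],4,0,355),(a2,5,300,355)):
    y=r(x,w); h=min(y.shape[0],600-py); ww=min(y.shape[1],760-px); o[py:py+h,px:px+ww]=y[:h,:ww]
cv2.imwrite('pics/crop0.png',o[:,:,::-1])
E
```

```text
wide (337, 219, 17, 17) ((345.0, 227.0), 8.602425575256348) ((344.99395751953125, 226.9393768310547), (14.523756980895996, 16.869247436523438), 49.419471740722656)
nar (424, 176, 21, 16) ((434.0, 184.5), 11.412812232971191) ((434.6080627441406, 183.56137084960938), (8.5969877243042, 25.499217987060547), 59.90210723876953)
L ((174.92356872558594, 214.6820068359375), (26.87620735168457, 28.86829376220703), 46.406227111816406) [0.47965547 0.24628417 0.046     ] diam 0.06102555911415502
R ((254.4759521484375, 223.83612060546875), (19.18157386779785, 19.841176986694336), 20.040990829467773) [0.46182558 0.07114934 0.046     ] diam 0.04271964304070724
wide [ 0.45307274 -0.12464961  0.12      ]
nar [ 0.5504224  -0.31762459  0.12      ]
yel [ 0.5076719  -0.06589326  0.12      ]
```

View pics/crop0.png

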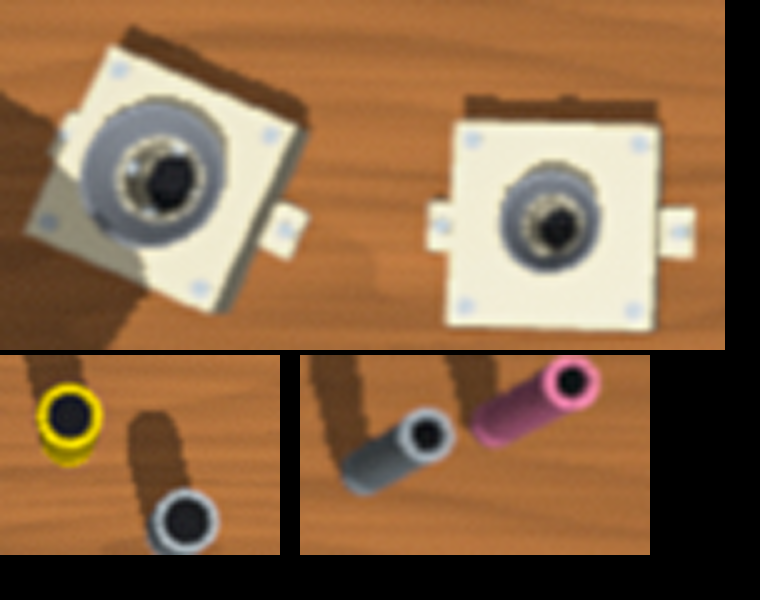

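Pipes: (346,227) is about 32 mm across and is tube_wide. (440,181) is thinner, so it is the narrow one. Yellow (317,200) and pink (468,171) are decoys. Connectors: left (175,214) has a funnel of about 61-66 mm, so it is the wide one. Right (254,224) is about 43-48 mm, so it is narrow. The crop confirms this. I'll move towards the wide pipe, turning the tool so the fingers close across the pipe-to-yellow direction.

```bash
cat >> h.py <<'E'
from scipy.spatial.transform import Rotation as Ro
def go(p,yaw=None):
    "tool-axis shift (mm) to world p and rz (deg) to put tool y at yaw deg"
    s=state(); R=Ro.from_rotvec(s['orientation']).as_matrix()
    print('pos',s['ee_pos'].round(4),'t',s['time_s'],'w',round(s['gripper_width'],4),'F',s['ft_force'].round(1),'q6',s['joint_pos'][5].round(2))
    y=np.degrees(np.arctan2(R[1,1],R[0,1])); print('yaw',y.round(2),'tilt',R[:,2].round(4),'shift mm',(1000*R.T@(np.array(p)-s['ee_pos'])).round(1), 'rz',None if yaw is None else round(-(yaw-y),1))
E
python3 -m creep '[[-0.033,-0.018,0,0,0,6.5,70],[-0.067,-0.035,0,0,0,13,70],[-0.1,-0.053,0,0,0,19.5,70],[-0.133,-0.07,0,0,0,26,70],[-0.167,-0.088,0,0,0,32.5,70],[-0.2,-0.106,0,0,0,39,70],[-0.233,-0.123,0,0,0,45.5,70],[-0.267,-0.141,0,0,0,52,70]]' 
python3 -c "
from h import *
go([.455,-.125,.234],-45)"
```

```text
time_s: 0.77
ee_pos: [0.4512, 0.3187, 0.2335]
orientation: [-1.977, -2.441, 0.0]
ft_force: [-0.1, -0.5, -0.3]
gripper_width: 0.0667
pos [0.4512 0.3187 0.2335] t 0.7667 w 0.0667 F [-0.1 -0.5 -0.3] q6 0.29
yaw 11.98 tilt [-3.e-04 -0.e+00 -1.e+00] shift mm [-434.8  -88.3   -0.5] rz 57.0
```

```bash
python3 - <<'E'
from h import *
import pickle
d=grab('wrist','w1.png'); pickle.dump(d,open('w1.pkl','wb')); print(ray(d,320,200),proj(d,[.48,.246,.046]))
E
python3 -m creep '[[-0.036,-0.007,0,0,0,5,70],[-0.072,-0.014,0,0,0,10,70],[-0.108,-0.021,0,0,0,16,70],[-0.144,-0.028,0,0,0,22,70],[-0.18,-0.036,0,0,0,28,70],[-0.216,-0.044,0,0,0,34,70],[-0.252,-0.051,0,0,0,40,70],[-0.288,-0.058,0,0,0,46,70]]'
python3 -c "
from h import *
go([.455,-.125,.234],-45)"
```

```text
(array([0.43690353, 0.38535509, 0.38269527]), array([ 0.03474679, -0.23608649, -0.97111062])) [337.89960851 258.61482238]
time_s: 1.48
ee_pos: [0.4547, 0.0249, 0.2336]
orientation: [-2.774, -1.475, 0.0]
ft_force: [1.4, 0.6, 0.8]
gripper_width: 0.0663
pos [0.4547 0.0249 0.2336] t 1.4833 w 0.0663 F [1.4 0.6 0.8] q6 0.5
yaw -33.99 tilt [-1.e-04  1.e-04 -1.e+00] shift mm [-124.1   84.    -0.4] rz 11.0
```

View pics/w1.png

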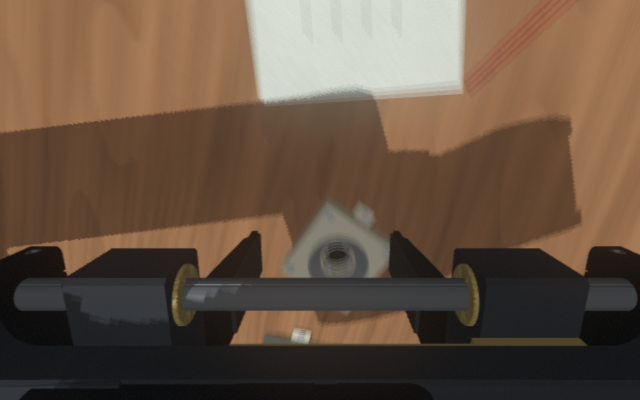

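The wrist view shows the wide connector's bore at (338,258), which matches the projection (338,259) of my estimate. I'll move over the pipe and cross-check the pipe position in the side view.

```bash
python3 -m creep '[[-0.02,0.014,0,0,0,2,70],[-0.041,0.028,0,0,0,4,70],[-0.062,0.042,0,0,0,6,70],[-0.083,0.056,0,0,0,8,70],[-0.104,0.07,0,0,0,10,70],[-0.124,0.084,0,0,0,11,70],[-0.124,0.084,0,0,0,11,70],[-0.124,0.084,0,0,0,11,70]]'
python3 - <<'E'
from h import *
import pickle
D=pickle.load(open('D.pkl','rb')); d=D['side']; im=d['frame'].astype(int); t=D['top']
m=((im[:,:,2]>=im[:,:,0]-4)*255).astype(np.uint8); k=np.zeros_like(m); k[205:272,295:325]=m[205:272,295:325]
# pipe axis columns in side view, from mask rows of the shaft
for v in range(212,262,6):
    u=np.where(k[v])[0]; print(v,u.min(),u.max(),end='; ')
p=[.455,-.125]
print('\nproj',[proj(d,p+[z]).round(1) for z in(.12,.06,.0)])
print('funnel side',proj(d,[.480,.246,.046]),[proj(d,[.480+.033*np.cos(a),.246+.033*np.sin(a),.046]).round(1) for a in np.arange(4)*np.pi/2])
# top view ring
tm=t['frame'].astype(int); 
for z,uv in((.12,(346.2,226.2)),): print(onz(t,*uv,z))
s=grab('side')
o=np.hstack([cv2.resize(d['frame'][120:180,230:290],(400,400),interpolation=cv2.INTER_CUBIC),cv2.resize(d['frame'][205:275,275:345],(400,400),interpolation=cv2.INTER_CUBIC)])
cv2.imwrite('pics/crop1.png',o[:,:,::-1])
go([.455,-.125,.08],-45)
E
```

```text
time_s: 2.15
ee_pos: [0.456, -0.124, 0.2333]
orientation: [-2.9, -1.207, 0.001]
ft_force: [0.5, 0.8, 0.1]
gripper_width: 0.0668Traceback (most recent call last):
  File "<stdin>", line 7, in <module>
    return umr_minimum(a, axis, None, out, keepdims, initial, where)
ValueError: zero-size array to reduction operation minimum which has no identity
```

```bash
python3 - <<'E'
from h import *
import pickle
D=pickle.load(open('D.pkl','rb')); d=D['side']
p=[.455,-.125]
print('proj',[proj(d,p+[z]).round(1) for z in(.12,.06,.0)])
print('funnel side',proj(d,[.480,.246,.046]))
f=d['frame'].copy()
def ring(c,r):
    q=np.array([proj(d,[c[0]+r*np.cos(a),c[1]+r*np.sin(a),c[2]]) for a in np.linspace(0,6.28,60)]); print('bbox',q.min(0).round(1),q.max(0).round(1))
ring([.480,.246,.046],.033); ring(p+[.12],.016); ring(p+[0.03],.016)
o=np.hstack([cv2.resize(f[120:180,230:290],(390,390),interpolation=cv2.INTER_CUBIC),cv2.resize(f[205:265,280:340],(390,390),interpolation=cv2.INTER_CUBIC)])
cv2.imwrite('pics/crop1.png',o[:,:,::-1])
go([.455,-.125,.08],-45)
E
```

```text
proj [array([307.5, 217.1]), array([307.1, 239.4]), array([306.8, 259.5])]
funnel side [257.06372367 143.56100044]
bbox [244.3 136.6] [269.8 150.9]
bbox [298.7 211.1] [316.2 223.3]
bbox [298.9 243.7] [315.1 255.9]
pos [ 0.456  -0.124   0.2333] t 2.15 w 0.0668 F [0.5 0.8 0.1] q6 0.38
yaw -44.82 tilt [-5.e-04  4.e-04 -1.e+00] shift mm [-1.400e+00  1.000e-01  1.533e+02] rz 0.2
```

View pics/crop1.png

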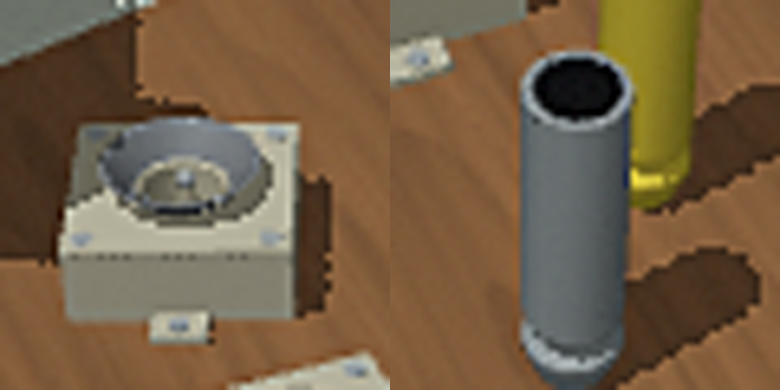

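Side crop: pipe top ring centre at about (308,218.5) against a predicted (307.5,217). Funnel centre at about (258,145) against (257,143.6). Both are offset the same way, by about 2 mm of calibration, so I'll use averages. Descending to grip.

```bash
python3 -m creep '[[-0.0028,0.0015,0,0,0,0,70],[-0.0028,0.0015,0.03,0,0,0,70],[-0.0028,0.0015,0.06,0,0,0,70],[-0.0028,0.0015,0.09,0,0,0,70],[-0.0028,0.0015,0.115,0,0,0,70],[-0.0028,0.0015,0.135,0,0,0,70],[-0.0028,0.0015,0.148,0,0,0,70],[-0.0028,0.0015,0.153,0,0,0,70]]'
python3 -m creep '[[0,0,0,0,0,0,60],[0,0,0,0,0,0,54],[0,0,0,0,0,0,48],[0,0,0,0,0,0,42],[0,0,0,0,0,0,36],[0,0,0,0,0,0,30],[0,0,0,0,0,0,20],[0,0,0,0,0,0,10]]' 20
python3 -m creep '[[0,0,0,0,0,0,10],[0,0,0,0,0,0,10],[0,0,0,0,0,0,10],[0,0,0,0,0,0,5],[0,0,0,0,0,0,5],[0,0,0,0,0,0,5],[0,0,0,0,0,0,5],[0,0,0,0,0,0,5]]' 45
python3 - <<'E'
from h import *
go([.455,-.127,.08],-45)
grab('side','s2.png')
E
```

```text
time_s: 2.82
ee_pos: [0.4546, -0.1252, 0.0789]
orientation: [-2.896, -1.211, 0.003]
ft_force: [-0.1, 0.9, 0.1]
gripper_width: 0.0667
time_s: 3.48
ee_pos: [0.4555, -0.1264, 0.0811]
orientation: [2.899, 1.209, 0.001]
ft_force: [-0.1, 1.0, 6.7]
gripper_width: 0.0316
time_s: 4.15
ee_pos: [0.4555, -0.1264, 0.0811]
orientation: [2.899, 1.209, 0.001]
ft_force: [-0.4, 0.9, 7.8]
gripper_width: 0.0316
pos [ 0.4555 -0.1264  0.0811] t 4.15 w 0.0316 F [-0.4  0.9  7.8] q6 0.37
yaw -44.72 tilt [ 8.e-04 -2.e-04 -1.e+00] shift mm [-0.8  0.   1.1] rz 0.3
```

View pics/s2.png

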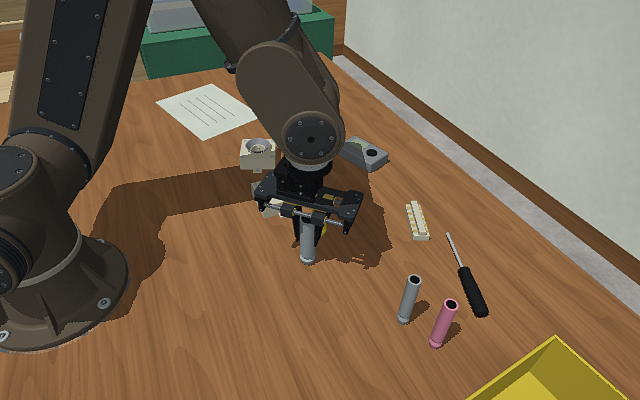

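The pipe is gripped (31.6 mm, at (308,245) in the side view) and yellow behind it is undisturbed. Lifting.

```bash
python3 -m creep '[[0,0,-0.005,0,0,0,5],[0,0,-0.02,0,0,0,5],[0,0,-0.04,0,0,0,5],[0,0,-0.065,0,0,0,5],[0,0,-0.09,0,0,0,5],[0,0,-0.115,0,0,0,5],[0,0,-0.135,0,0,0,5],[0,0,-0.15,0,0,0,5]]'
python3 -c "
from h import *
go([.480,.244,.23],-45)"
```

```text
time_s: 4.87
ee_pos: [0.4553, -0.1263, 0.2328]
orientation: [2.898, 1.209, 0.002]
ft_force: [-0.3, 0.2, -0.2]
gripper_width: 0.0316
pos [ 0.4553 -0.1263  0.2328] t 4.8667 w 0.0316 F [-0.3  0.2 -0.2] q6 0.37
yaw -44.71 tilt [ 1.7e-03 -7.0e-04 -1.0e+00] shift mm [ 280.5 -243.     2.6] rz 0.3
```

```bash
python3 -m creep '[[0.01,-0.009,0,0,0,0,5],[0.03,-0.026,0,0,0,0,5],[0.05,-0.043,0,0,0,0,5],[0.07,-0.061,0,0,0,0,5],[0.09,-0.078,0,0,0,0,5],[0.11,-0.095,0,0,0,0,5],[0.13,-0.113,0,0,0,0,5],[0.15,-0.13,0,0,0,0,5]]'
python3 -m creep '[[0.02,-0.017,0,0,0,0,5],[0.04,-0.035,0,0,0,0,5],[0.06,-0.052,0,0,0,0,5],[0.08,-0.07,0,0,0,0,5],[0.1,-0.087,0,0,0,0,5],[0.12,-0.104,0,0,0,0,5],[0.13,-0.113,0,0,0,0,5],[0.13,-0.113,0,0,0,0,5]]'
python3 - <<'E'
from h import *
import pickle
go([.480,.244,.17],-45)
d=grab('side'); pickle.dump(d,open('s3.pkl','wb')); w=grab('wrist','w3.png')
p=state()['ee_pos']
print([proj(d,p+np.array([0,0,z])).round(1) for z in(-.08,-.02)])
o=cv2.resize(d['frame'][60:180,190:330],(700,600),interpolation=cv2.INTER_CUBIC); cv2.imwrite('pics/s3.png',o[:,:,::-1])
E
```

```text
time_s: 5.53
ee_pos: [0.4681, 0.0731, 0.2309]
orientation: [-2.899, -1.209, 0.0]
ft_force: [1.0, -0.0, -1.1]
gripper_width: 0.0315
time_s: 6.2
ee_pos: [0.4794, 0.2455, 0.2306]
orientation: [-2.898, -1.213, 0.0]
ft_force: [0.9, -0.8, -1.3]
gripper_width: 0.0314
pos [0.4794 0.2455 0.2306] t 6.2 w 0.0314 F [ 0.9 -0.8 -1.3] q6 1.13
yaw -44.58 tilt [-1.e-04  2.e-04 -1.e+00] shift mm [-0.6  1.5 60.6] rz 0.4
[array([254., 108.]), array([252. ,  84.8])]
```

View pics/s3.png

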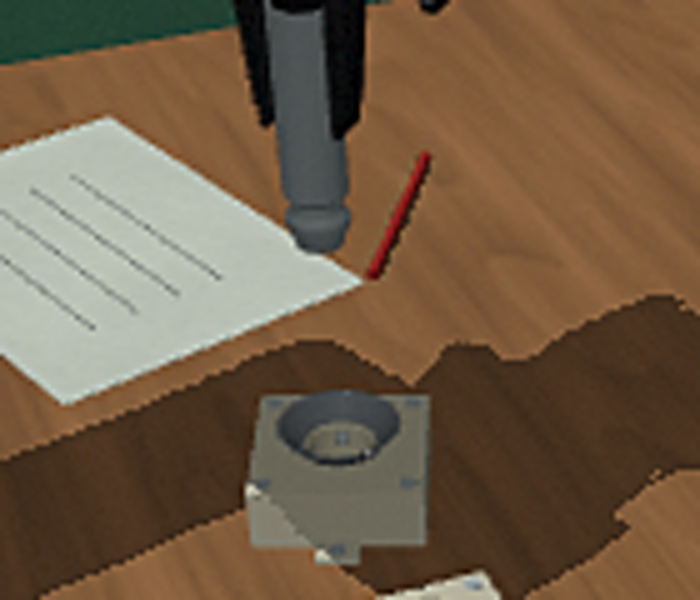

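The pipe foot is at about (254,108), exactly where the TCP projects. The funnel centre is at about (257.5,145), which suggests y is 2-5 mm less than the top view gave. I'll lower to just above the mouth at a compromise position and compare directly.

```bash
python3 -m creep '[[-0.0013,0.0022,0.01,0,0,0,5],[-0.0013,0.0022,0.025,0,0,0,5],[-0.0013,0.0022,0.04,0,0,0,5],[-0.0013,0.0022,0.055,0,0,0,5],[-0.0013,0.0022,0.07,0,0,0,5],[-0.0013,0.0022,0.082,0,0,0,5],[-0.0013,0.0022,0.09,0,0,0,5],[-0.0013,0.0022,0.09,0,0,0,5]]'
python3 - <<'E'
from h import *
go([.480,.243,.13],-45)
d=grab('side'); w=grab('top'); p=state()['ee_pos']
print('foot',proj(d,p+np.array([0,0,-.08])).round(1))
a=cv2.resize(d['frame'][90:180,210:310],(600,540),interpolation=cv2.INTER_CUBIC)
cv2.imwrite('pics/s4.png',a[:,:,::-1])
E
```

```text
time_s: 6.97
ee_pos: [0.4797, 0.2399, 0.139]
orientation: [-2.9, -1.208, 0.004]
ft_force: [0.1, 0.2, -0.5]
gripper_width: 0.0316
pos [0.4797 0.2399 0.139 ] t 6.9667 w 0.0316 F [ 0.1  0.2 -0.5] q6 1.12
yaw -44.79 tilt [-0.0026 -0.001  -1.    ] shift mm [ 2.4 -2.   9. ] rz 0.2
foot [257.5 139.8]
```

View pics/s4.png

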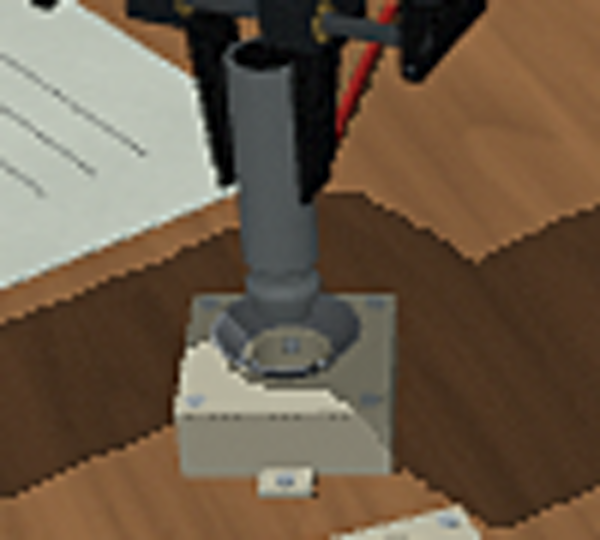

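The foot is at about (257,141) and the funnel centre at about (258,145), so they are aligned within 1-2 mm in the side view. I'll lower into the funnel slowly and watch the lateral force.

```bash
python3 -c "
from h import *
go([.480,.2425,.11],-45)"
python3 -m creep '[[0,0,0.004,0,0,0,5],[0,0,0.008,0,0,0,5],[0,0,0.012,0,0,0,5],[0,0,0.016,0,0,0,5],[0,0,0.02,0,0,0,5],[0,0,0.024,0,0,0,5],[0,0,0.026,0,0,0,5],[0,0,0.026,0,0,0,5]]'
python3 -c "
from h import *
go([.480,.2425,.10],-45)"
```

```text
pos [0.4804 0.2405 0.1407] t 7.0667 w 0.0317 F [-0.2 -0.2 -0.6] q6 1.12
yaw -44.76 tilt [-3.e-04 -1.e-04 -1.e+00] shift mm [ 1.1 -1.7 30.7] rz 0.2
time_s: 7.73
ee_pos: [0.4801, 0.2411, 0.1141]
orientation: [-2.899, -1.21, 0.001]
ft_force: [-0.1, -0.4, -0.2]
gripper_width: 0.0312
pos [0.4801 0.2411 0.1141] t 7.7333 w 0.0312 F [-0.1 -0.4 -0.2] q6 1.12
yaw -44.71 tilt [-8.e-04 -2.e-04 -1.e+00] shift mm [ 0.9 -1.  14.1] rz 0.3
```

```bash
python3 -m creep '[[0,0,0.002,0,0,0,5],[0,0,0.004,0,0,0,5],[0,0,0.006,0,0,0,5],[0,0,0.008,0,0,0,5],[0,0,0.009,0,0,0,5],[0,0,0.010,0,0,0,5],[0,0,0.011,0,0,0,5],[0,0,0.011,0,0,0,5]]'
python3 -c "
from h import *
go([.480,.2425,.084],-45)"
```

```text
time_s: 8.4
ee_pos: [0.4805, 0.2416, 0.1039]
orientation: [-2.899, -1.209, -0.002]
ft_force: [0.2, 3.9, 3.0]
gripper_width: 0.0314
pos [0.4805 0.2416 0.1039] t 8.4 w 0.0314 F [0.2 3.9 3. ] q6 1.12
yaw -44.73 tilt [ 9.e-04  1.e-03 -1.e+00] shift mm [ 0.3 -1.  19.9] rz 0.3
```

The funnel pushes the pipe towards +y with about 4 N. I'll shift 2 mm that way and continue.

```bash
python3 -m creep '[[0.0007,-0.0007,0,0,0,0,5],[0.0014,-0.0014,0,0,0,0,5],[0.0014,-0.0014,0.001,0,0,0,5],[0.0014,-0.0014,0.002,0,0,0,5],[0.0014,-0.0014,0.003,0,0,0,5],[0.0014,-0.0014,0.004,0,0,0,5],[0.0014,-0.0014,0.004,0,0,0,5],[0.0014,-0.0014,0.004,0,0,0,5]]'
python3 -c "
from h import *
go([.480,.2435,.084],-45)"
```

```text
time_s: 9.07
ee_pos: [0.4803, 0.243, 0.0996]
orientation: [2.899, 1.209, 0.0]
ft_force: [1.3, 1.3, 2.0]
gripper_width: 0.0313
pos [0.4803 0.243  0.0996] t 9.0667 w 0.0313 F [1.3 1.3 2. ] q6 1.13
yaw -44.72 tilt [ 1.e-04 -0.e+00 -1.e+00] shift mm [ 0.1 -0.5 15.6] rz 0.3
```

```bash
python3 -m creep '[[0.0003,-0.0003,0,0,0,0,5],[0.0003,-0.0003,0.001,0,0,0,5],[0.0003,-0.0003,0.003,0,0,0,5],[0.0003,-0.0003,0.005,0,0,0,5],[0.0003,-0.0003,0.007,0,0,0,5],[0.0003,-0.0003,0.009,0,0,0,5],[0.0003,-0.0003,0.01,0,0,0,5],[0.0003,-0.0003,0.01,0,0,0,5]]' 60
python3 -c "
from h import *
go([.480,.2435,.085],-45)"
```

```text
time_s: 9.73
ee_pos: [0.4798, 0.2434, 0.0889]
orientation: [-2.899, -1.209, 0.002]
ft_force: [1.8, 1.3, -7.7]
gripper_width: 0.0314
pos [0.4798 0.2434 0.0889] t 9.7333 w 0.0314 F [ 1.8  1.3 -7.7] q6 1.13
yaw -44.72 tilt [-1.3e-03 -4.0e-04 -1.0e+00] shift mm [0.2 0.1 3.9] rz 0.3
```

A force of -7.7 N means the dogs are now pulling the pipe in. I'll finish down to the stop.

```bash
python3 -m creep '[[0,0,0.001,0,0,0,5],[0,0,0.002,0,0,0,5],[0,0,0.003,0,0,0,5],[0,0,0.004,0,0,0,5],[0,0,0.005,0,0,0,5],[0,0,0.006,0,0,0,5],[0,0,0.0065,0,0,0,5],[0,0,0.0065,0,0,0,5]]'
python3 -c "
from h import *
go([.480,.2435,.085],-45)"
```

```text
time_s: 10.4
ee_pos: [0.4802, 0.2436, 0.085]
orientation: [-2.899, -1.21, -0.002]
ft_force: [-6.2, -2.0, 25.0]
gripper_width: 0.0315
pos [0.4802 0.2436 0.085 ] t 10.4 w 0.0315 F [-6.2 -2.  25. ] q6 1.13
yaw -44.71 tilt [ 1.e-03  4.e-04 -1.e+00] shift mm [-0.3 -0.1  0. ] rz 0.3
```

It is on the stop at TCP z 0.085 with 25 N, the home height. I'll do a gentle tug to check the lock.

```bash
python3 -m creep '[[0,0,-0.001,0,0,0,5],[0,0,-0.002,0,0,0,5],[0,0,-0.003,0,0,0,5],[0,0,-0.0035,0,0,0,5],[0,0,-0.0035,0,0,0,5],[0,0,-0.0035,0,0,0,5],[0,0,-0.0035,0,0,0,5],[0,0,-0.0035,0,0,0,5]]'
python3 -c "
from h import *
go([.480,.2435,.085],-45)"
```

```text
time_s: 11.07
ee_pos: [0.4802, 0.2436, 0.0865]
orientation: [-2.899, -1.209, 0.0]
ft_force: [1.3, 0.3, -1.4]
gripper_width: 0.031
pos [0.4802 0.2436 0.0865] t 11.0667 w 0.031 F [ 1.3  0.3 -1.4] q6 1.13
yaw -44.72 tilt [-2.e-04 -0.e+00 -1.e+00] shift mm [-0.2 -0.1  1.5] rz 0.3
```

There was 1.5 mm of play under a light pull. I'll re-seat it on the stop, then release.

```bash
python3 -m creep '[[0,0,0.001,0,0,0,5],[0,0,0.002,0,0,0,5],[0,0,0.003,0,0,0,5],[0,0,0.003,0,0,0,5],[0,0,0.003,0,0,0,5],[0,0,0.002,0,0,0,5],[0,0,0.0018,0,0,0,5],[0,0,0.0018,0,0,0,5]]'
python3 -m creep '[[0,0,0,0,0,0,36],[0,0,0,0,0,0,40],[0,0,0,0,0,0,45],[0,0,0,0,0,0,50],[0,0,0,0,0,0,55],[0,0,0,0,0,0,60],[0,0,0,0,0,0,65],[0,0,0,0,0,0,70]]'
python3 -m creep '[[0,0,0,0,0,0,70],[0,0,-0.015,0,0,0,70],[0,0,-0.035,0,0,0,70],[0,0,-0.06,0,0,0,70],[0,0,-0.085,0,0,0,70],[0,0,-0.11,0,0,0,70],[0,0,-0.13,0,0,0,70],[0,0,-0.14,0,0,0,70]]'
python3 - <<'E'
from h import *
d=grab('side')
for z in(.124,.046): print(proj(d,[.480,.2435,z]).round(1))
a=cv2.resize(d['frame'][80:350,200:520],(800,675)[:2] if 0 else (700,590),interpolation=cv2.INTER_CUBIC)
cv2.imwrite('pics/s5.png',a[:,:,::-1])
E
```

```text
time_s: 11.73
ee_pos: [0.4804, 0.2436, 0.0851]
orientation: [-2.899, -1.209, -0.001]
ft_force: [-1.2, -0.6, 7.2]
gripper_width: 0.0311
time_s: 12.4
ee_pos: [0.4803, 0.2436, 0.0848]
orientation: [-2.899, -1.209, -0.0]
ft_force: [-0.2, -0.3, -0.2]
gripper_width: 0.0636
time_s: 13.07
ee_pos: [0.4807, 0.2438, 0.2273]
orientation: [2.899, 1.21, 0.005]
ft_force: [-0.6, -0.0, 0.4]
gripper_width: 0.0665
[255.1 117.6]
[257.4 144.1]
```

View pics/s5.png

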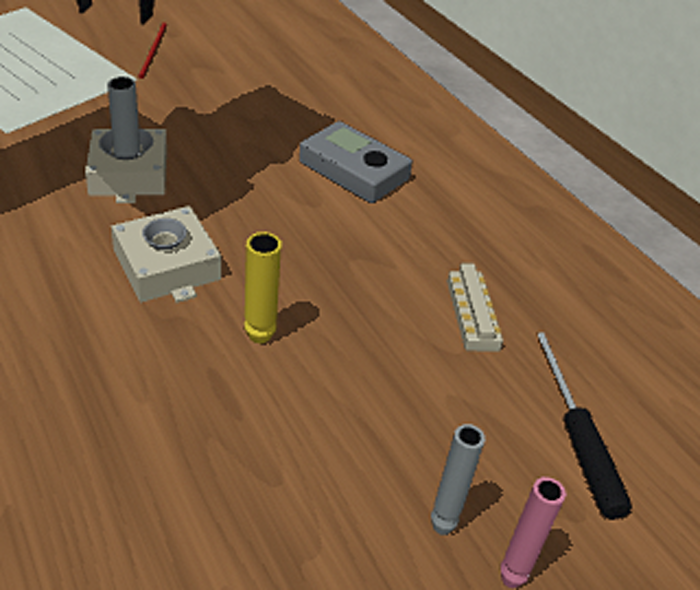

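The wide pipe stands upright in the wide connector. Its top is at about (255.6,118) against a predicted (255,117.6) for fully home, and the other pipes are still standing. Handing in.

```bash
python3 -c "
from h import *
s=state();print(s['time_s'],s['ft_force'],s['ee_pos']);print(close_job())"
```

```text
13.1167 [ 0.20202733 -0.28546745  1.65714108] [0.48101547 0.24388105 0.2279006 ]
the job is handed in; nothing more can be done
None
```

The wide grey conduit is standing upright in the wide connector, pushed home past the spring dogs, and the gripper has let go. I handed the job in at 13.1 s of the 48 s allowed.

- **Seating:** The dogs pulled the pipe in (-7.7 N) before it reached the stop at the expected height (TCP z 0.085), where I pressed to 25 N. After release, the top of the pipe was within about 1 px of where it should be when fully home.
- **Lock check:** My light tug showed about 1.5 mm of play at -1.4 N. I took that as slack in the groove and pressed the pipe back onto the stop before letting go. I did not pull harder to prove the lock.
- **Other parts:** The narrow, yellow and pink conduits were all still standing in the last picture.
- **Disagreement:** The top and side cameras differed by up to about 5 mm on the connector's y position. I went in between the two and corrected by 2 mm from the sideways force.

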